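# Drive the sprung lock pin of a shelf bracket home with a setting mallet

## Task

One of the two blue shelf brackets still has its orange-headed spring lock pin standing out of the sloping plate. Take the rubber-footed setting mallet by its upright handle and, keeping it square to the sloping pin, drive the pin down with the rubber foot until it snaps home, then keep leaning on it steadily with about 20 N for half a second to seat it; do not give it a hard blow, which would bend it, nor push it with the gripper itself. Then stand the mallet back upright between the stops of its wooden stand, with the pin staying down, and leave the other bracket untouched and the jars, bottle, tin and wrench where they are.

Things in the scene. Friction and masses are not known exactly. Their poses are not given: they have to be found in the camera images.
- mallet: Setting mallet, standing on its rubber foot: black rubber head, diameter 56, height 45 mm, with a grey band, and an upright pale wooden handle with a red top, 28 x 28 mm square, from z = 45 to 112 mm. About 360 g. Origin: centre of the flat lower (striking) face; z up along the handle; x and y square to the handle's flat sides.
- mallet_grip (a point): Point on the axis of the handle, 86 mm above the striking face, a good place to grip; axes as the mallet's.
- stand: Wooden mallet stand, fixed: board 120 x 120 x 12 mm with four corner stops, round pegs 12 mm in diameter, 16 mm high, at x, y = +-48 mm. Origin: centre of the underside.
- stand_top (a point): Middle of the top of the stand's board, 12 mm above the table, where the mallet's foot stands.
- bracket_open: Blue steel bracket whose pin stands out, fixed. Foot 190 x 110 x 6 mm; plate 165 x 90 mm sloping at 30 degrees, low at the front (-x), its top 72 mm above the table where the pin comes out (over the origin); post 28 x 60 mm, 150 mm tall, centred at x = 80 mm. Origin: centre of the foot's underside. The pin leans 30 degrees from vertical towards -x.
- pin_top (a point): Centre of the top of the lock pin's head (orange disc 22 mm in diameter, 5 mm thick); moves with the pin. Its z axis is the pin's axis, pointing out of the plate (square to it). 23 mm off the plate when the pin is out (its yellow-banded shank shows), 7 mm when home.
- lock_pin (a joint): How far the lock pin is pushed in: 0 fully out, 0.016 m home. It pushes back with about 3 N at first and up to about 16 N on the way, and springs out again if let go before about 14.5 mm; beyond that it snaps in and stays. A blow of more than 90 N bends it. Once home it wants a steady push of 12 to 30 N for half a second to seat it.
- bracket_home: The other bracket, the same but with its pin already home (head 7 mm off the plate). Origin and axes alike.
- jar_red: Red-brown preserve jar, 72 mm in diameter, 95 mm tall. Origin: centre of the underside.
- jar_amber: Amber jar with a red cap, 68 mm in diameter, 85 mm tall. Origin: centre of the underside.
- bottle: Green bottle, 72 mm in diameter, 200 mm tall. Origin: centre of the underside.
- tin: Tin can with a blue label, 74 mm in diameter, 110 mm tall. Origin: centre of the underside.
- wrench: Steel wrench lying flat, 180 mm long, 8 mm thick. Origin: its middle, on the table.
There are look-alikes about, which are no part of the job. Of the things that look like the stand, take the one that is nearest to the robot's base at the start.

How it is judged:
By the outcome, as a careful person would: the job done as asked, in the order asked, and still so for the second after the job is handed in, with the robot touching nothing.
It also fails if it takes over 48 s, if anything falls off the work surface, if the arm or the gripper's body presses on something with over 40 N, if the wrist force passes 120 N, or if a joint passes its speed limit or range.

## Robot

A 6-joint arm with a two-finger parallel gripper is mounted at the origin on the work surface. World frame = base frame: x ahead of the robot, y to its left, z up, the work surface at z = 0. Lengths are in mm, angles in rad, forces in N, time in s.
With the tool pointing down it reaches from about 150 to 775 mm from the base axis. Payload 6.1 kg.
Tool frame: the origin (TCP) lies at the very end of the fingers, on their centre line; the grasp point (between the pads) lies 19 mm behind it; z points along the fingers, y is the line along which they close (so a half turn about z gives the same grasp; the last joint's range is limited). The gripper opens to 85 mm and grips with 20 to 120 N. Pads are 22 mm wide; open, the fingers measure 114 mm over their backs; the gripper's body (76 mm by 85 mm) begins 54 mm behind the grasp point. The pads swing forward as they close: fully open they stand 13 mm farther back than shut.
Start: joints at [-1.271, 0.126, -0.04, 1.405, 0, 1.571], TCP at [155.041, -501.568, 231.295] pointing down, gripper open.
Joint ranges: [-2.72, 2.72], [-0.95, 1.95], [-1.27, 1.35], [-1.78, 2.02], [-1.46, 1.47], [-3.14, 3.14]. Speed limits (rad/s): [2.39, 2.39, 3.01, 3.14, 3.14, 3.14].

## Interface

Orientations are given as a 3x3 rotation matrix whose columns are the frame's x, y, z axes.
In Python, from workcell import env gives the robot as it stands.
- The arm moves only by the tool servo_tool, never from a script. Its argument "motion" is a list of rows, each an object of numbers: "tx", "ty", "tz": the shift along the world's x, y, z in cm; "rx", "ry", "rz": the turn, a rotation vector about the world's x, y, z in rad. In form: [{"tx": .., "ty": .., "tz": .., "rx": .., "ry": .., "rz": ..}, ...]. A call has 1 to 20 rows; each row shifts and turns the commanded pose from where the row before left it; what a row does not reach is not made up. A row lasts 1/8 s, in which the tool goes at most 62.5 mm and 10.7 degrees, less where a joint would pass 70% of its speed; a pose out of reach is approached as far as the arm can. A call with a gripper value outside its range is refused whole. "claw" is the opening, from 0 (shut) to 1 (fully open), set as the call begins (left out, the last holds). The fingers move at their own pace and stop on an object; the grip force is fixed at half the most. Time passes only in rows, so rows that do not move let the fingers close. It gives the time, the measured TCP pose, the force, the opening and the grip force at its end, in the units of the state.
- env.observe(): the state, without advancing time (a new reading comes with each control period).
- env.get_image(name): name is "scene" or "top" or "wrist"; returns the picture (384x512x3 uint8, red, green, blue); there is no depth.
- env.camera_info(name): a dict with "K" (3x3 intrinsics, pixels), "dist" ([k1, k2, p1, p2, k3] as OpenCV has them; the pictures are not rectified), "rvec" (rotation vector, rad) and "tvec" (3), from world to camera coordinates, as OpenCV has them; the wrist camera has in their place "tool_from_camera" (4x4, takes a point from camera to tool coordinates, whose origin is the TCP and whose axes are the flange's). Camera axes: x right, y down, z forward; pixel columns grow to the right and rows downward; lengths in mm; the calibration is good to about 2 mm. A picture is of the moment at which its call begins: read the wrist's pose just before it. camera_info takes no time and is no camera call.
- env.hand_in(): hands the job in; it is judged then, once.
The state is a dict: "time_s": time; "joints": joint angles; "joint_vel": joint speeds; "joint_efforts": joint torques, N m; "eef_pos": TCP position; "ee_rot": TCP orientation; "contact_force": force on the tool from outside, world axes, zero at the start; "moment": the same for the moment, N m; "opening": finger opening in mm; "grip_force": force on a finger pad.
Only numpy, scipy, OpenCV 4.12 (cv2) and the standard library are available. Lean on these libraries where they do the work, as an engineer would, in place of code of your own. Each camera call takes 0.05 s, during which the arm holds its last target. There are 200 camera calls.

## Working session

There is one attempt and no reset: what is moved stays moved. The work goes in short steps, Python scripts to look and compute and a tool call to move; the robot and the scene stay as the last step left them, time stands still between calls to the robot, and variables do not carry over. Pictures are saved under pics/ and viewed, at most 10 in all, crops included, and the job is handed in when it is done.

Besides the shell and the picture viewer there is one more tool, called after "Emit:" by a JSON object that holds its "fn" and its "kwargs". servo_tool: Moves the arm, as the interface text tells. Its arguments: {"type":"object","properties":{"motion":{"type":"array","items":{"type":"object","properties":{"tx":{"type":"number"},"ty":{"type":"number"},"tz":{"type":"number"},"rx":{"type":"number"},"ry":{"type":"number"},"rz":{"type":"number"}}}},"claw":{"type":"number"}},"required":["motion"]}

```bash
mkdir -p pics; cat > h.py <<'E'
import numpy as np, cv2
from workcell import env
def cam(n):
    c=env.camera_info(n); K=np.array(c['K'],float); d=np.array(c['dist'],float)
    if n=='wrist':
        s=env.observe(); T=np.eye(4); T[:3,:3]=s['ee_rot']; T[:3,3]=s['eef_pos']
        W=T@np.array(c['tool_from_camera']); return K,d,W[:3,:3],W[:3,3]
    R=cv2.Rodrigues(np.array(c['rvec'],float))[0]; t=np.array(c['tvec'],float).ravel()
    return K,d,R.T,-R.T@t
def ray(C,px):
    K,d,R,o=C; u=cv2.undistortPoints(np.array(px,float).reshape(-1,1,2),K,d).reshape(-1,2)
    return o,np.c_[u,np.ones(len(u))]@R.T
def onz(C,px,z):
    o,v=ray(C,px); return o+v*((z-o[2])/v[:,2])[:,None]
def proj(C,P):
    K,d,R,o=C; return cv2.projectPoints(np.array(P,float).reshape(-1,1,3),cv2.Rodrigues(R.T)[0],-R.T@o,K,d)[0].reshape(-1,2)
def tri(Cs,pxs):
    A=np.zeros((3,3));b=np.zeros(3)
    for C,p in zip(Cs,pxs):
        o,v=ray(C,p); v=v[0]/np.linalg.norm(v[0]); M=np.eye(3)-np.outer(v,v); A+=M;b+=M@o
    return np.linalg.solve(A,b)
E
python3 - <<'E'
from h import *
a=env.get_image('scene');b=env.get_image('top')
cv2.imwrite('pics/s0.png',a[...,::-1]);cv2.imwrite('pics/t0.png',b[...,::-1])
for n in('scene','top'):
    C=cam(n);print(n,C[3].round(),C[2][:,2].round(2))
print(env.observe())
E
```

```text
scene [1515.  -58. 1129.] [-0.67  0.06 -0.74]
top [ 317.   12. 1562.] [ 0.17 -0.02 -0.99]
{'time_s': 0.1, 'joints': array([-1.27100526e+00,  1.26329473e-01, -4.05118824e-02,  1.40540678e+00,
       -3.45056200e-06,  1.57082702e+00]), 'joint_vel': array([-6.38178597e-04, -2.61317050e-03,  3.07093995e-03, -3.14292944e-04,
        4.70083772e-04, -9.48557016e-05]), 'joint_efforts': array([-4.01911357e-04, -4.36906779e+01,  3.53604984e+01,  1.37643868e-02,
       -5.28852354e-05, -3.91057597e-06]), 'eef_pos': array([ 154.93209488, -501.22770924,  230.59897824]), 'ee_rot': array([[ 9.55407275e-01,  2.95290962e-01, -4.32046656e-04],
       [ 2.95291278e-01, -9.55406270e-01,  1.38603960e-03],
       [-3.49511745e-06, -1.45181192e-03, -9.99998946e-01]]), 'contact_force': array([-0.06504945,  0.08464912,  0.04528797]), 'moment': array([-0.00338289,  0.00420614,  0.09499684]), 'grip_force': 0.0, 'opening': 85.21216127543148}
```

View pics/s0.png

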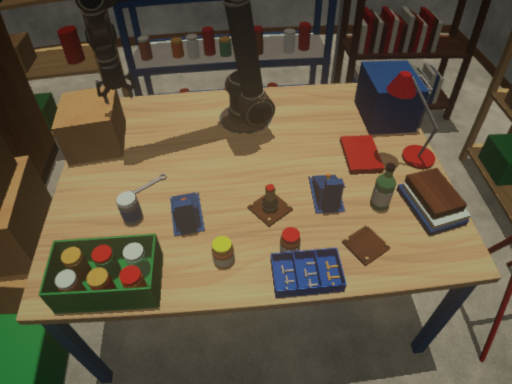

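View pics/t0.png

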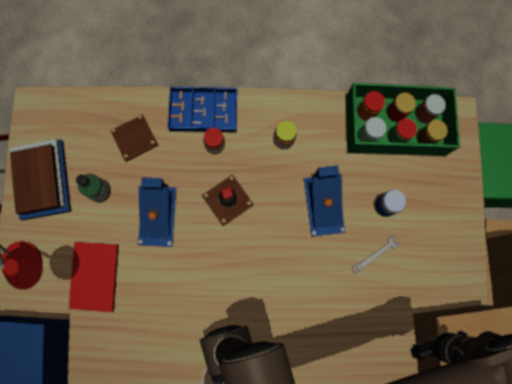

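The scene shows two blue brackets: top-view pixels (155,212) and (327,202). It also shows two stand-like boards. The one at (228,199), which the mallet is standing on, is clearly nearer the base than the one at (133,137). Next I'll enlarge the pins and mallet and measure them.

```bash
python3 - <<'E'
from h import *
b=cv2.imread('pics/t0.png')
t=[cv2.resize(b[r-42:r+42,c-42:c+42],(266,266),interpolation=cv2.INTER_CUBIC) for c,r in((155,212),(228,199),(327,202))]
cv2.imwrite('pics/c0.png',np.hstack(t))
C=cam('top');h=cv2.cvtColor(b,cv2.COLOR_BGR2HSV)
def blobs(m,mn):
    n,l,s,c=cv2.connectedComponentsWithStats(m);return [(c[i],s[i,4],l==i) for i in range(1,n) if s[i,4]>=mn]
o=cv2.inRange(h,(4,150,90),(16,255,255))
for c,a,_ in blobs(o,10):
    print('orange',c.round(1),a,onz(C,c,90)[0].round(1))
bl=cv2.inRange(h,(100,110,40),(125,255,255))
for c,a,m in blobs(bl,700):
    cs,_=cv2.findContours(m.astype(np.uint8),0,2);r=cv2.minAreaRect(cs[0]);p=cv2.boxPoints(r)
    print('blue',c.round(),a,onz(C,p,6).round(0)[:,:2].tolist())
rd=cv2.inRange(h,(0,150,80),(4,255,255))|cv2.inRange(h,(174,150,80),(180,255,255))
for c,a,m in blobs(rd,15):
    print('red',c.round(1),a,onz(C,c,124)[0].round(1))
E
```

```text
orange [382.5 104.2] 21 [ 869.2 -429.7   90. ]
orange [412.  126.4] 35 [ 799.4 -522.9   90. ]
orange [328.  201.9] 40 [ 552.6 -250.3   90. ]
orange [152.1 215.1] 38 [501.8 275.2  90. ]
orange [ 12.8 243.7] 20 [402.5 705.5  90. ]
orange [ 29.5 243.3] 10 [405.8 650.5  90. ]
orange [ 92.8 243.4] 48 [412.4 450.7  90. ]
orange [ 72.1 298. ] 56 [248.2 505.5  90. ]
orange [ 93. 310.] 13 [215.9 440.   90. ]
orange [106.9 310.8] 13 [215.2 397.9  90. ]
blue [203. 109.] 2166 [[940.0, 258.0], [944.0, 36.0], [799.0, 32.0], [795.0, 250.0]]
blue [325. 201.] 1894 [[668.0, -184.0], [685.0, -301.0], [475.0, -325.0], [459.0, -210.0]]
blue [156. 212.] 1914 [[418.0, 328.0], [631.0, 335.0], [631.0, 224.0], [419.0, 220.0]]
blue [ 21. 353.] 2667 [[158.0, 774.0], [167.0, 627.0], [-28.0, 621.0], [-42.0, 769.0]]
red [374.  100.5] 304 [ 867.2 -392.8  124. ]
red [405.9 128.2] 288 [ 781.5 -490.6  124. ]
red [213.1 137.1] 278 [735.8  98.6 124. ]
red [226.8 192.7] 97 [568.3  53.2 124. ]
red [ 13.4 246.5] 79 [392.4 686.7 124. ]
red [ 30.1 244.8] 18 [399.3 633.7 124. ]
red [ 93.8 277. ] 2753 [313.  432.3 124. ]
red [  9.9 265.6] 267 [335.1 693.8 124. ]
```

View pics/c0.png

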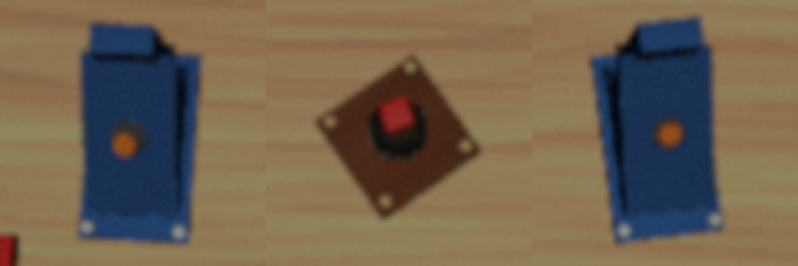

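The left bracket (crop pixel (125,143), with shank and shadow showing beside the head and the head well forward) looks like the open one. The right bracket's head sits flush. The mallet stands in the middle of the near stand. I'll check this more closely with the wrist camera.

```bash
python3 - <<'E'
from h import *
print(np.round(env.camera_info('wrist')['tool_from_camera'],2), np.array(env.camera_info('wrist')['K']).round())
E
```

```text
[[   0.     -0.95   -0.31   79.16]
 [   1.      0.      0.     -0.54]
 [   0.     -0.31    0.95 -142.62]
 [   0.      0.      0.      1.  ]] [[291.   0. 255.]
 [  0. 291. 192.]
 [  0.   0.   1.]]
```

Emit:
{"fn": "servo_tool", "kwargs": {"motion": [{"tx":1.5,"ty":4,"tz":2},{"tx":2,"ty":5,"tz":2},{"tx":2.5,"ty":5,"tz":2},{"tx":2.5,"ty":5,"tz":2},{"tx":2.5,"ty":5,"tz":2},{"tx":2.5,"ty":5,"tz":0},{"tx":2.5,"ty":5},{"tx":2.5,"ty":5},{"tx":2.5,"ty":5},{"tx":2.5,"ty":4},{"tx":2.5,"ty":3},{"tx":2.0,"ty":2},{}], "claw": 1}}

```text
invalid input at $.motion[0]: expected keys tx, ty, tz, rx, ry, rz
```

Emit:
{"fn": "servo_tool", "kwargs": {"motion": [{"tx":1.5,"ty":4,"tz":2,"rx":0,"ry":0,"rz":0},{"tx":2,"ty":5,"tz":2,"rx":0,"ry":0,"rz":0},{"tx":2.5,"ty":5,"tz":2,"rx":0,"ry":0,"rz":0},{"tx":2.5,"ty":5,"tz":2,"rx":0,"ry":0,"rz":0},{"tx":2.5,"ty":5,"tz":2,"rx":0,"ry":0,"rz":0},{"tx":2.5,"ty":5,"tz":0,"rx":0,"ry":0,"rz":0},{"tx":2.5,"ty":5,"tz":0,"rx":0,"ry":0,"rz":0},{"tx":2.5,"ty":5,"tz":0,"rx":0,"ry":0,"rz":0},{"tx":2.5,"ty":5,"tz":0,"rx":0,"ry":0,"rz":0},{"tx":2.5,"ty":4,"tz":0,"rx":0,"ry":0,"rz":0},{"tx":2.5,"ty":3,"tz":0,"rx":0,"ry":0,"rz":0},{"tx":2,"ty":2,"tz":0,"rx":0,"ry":0,"rz":0},{"tx":0,"ty":0,"tz":0,"rx":0,"ry":0,"rz":0}], "claw": 1}}

```text
time_s: 1.72
eef_pos: [435.8, 29.6, 330.2]
ee_rot: [[0.955, 0.298, -0.002], [0.298, -0.955, -0.0], [-0.002, -0.0, -1.0]]
contact_force: [-0.1, -0.6, -0.8]
opening: 85.8
grip_force: 0.0
```

```bash
python3 - <<'E'
from h import *
w=env.get_image('wrist');cv2.imwrite('pics/w1.png',w[...,::-1])
C=cam('wrist');print(C[3].round(),env.observe()['ee_rot'].round(3).tolist(),env.observe()['eef_pos'].round(),proj(C,[[560,55,124],[560,55,12],[508,272,90]]).round())
E
```

```text
[511.  53. 473.] [[0.955, 0.297, -0.002], [0.297, -0.955, -0.0], [-0.002, -0.0, -1.0]] [435.  29. 331.] [[267.  53.]
 [264.  64.]
 [ 86.  48.]]
```

View pics/w1.png

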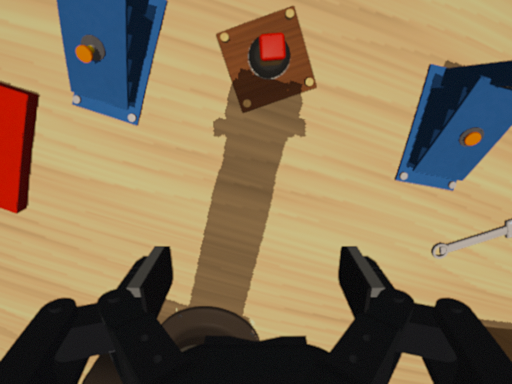

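The left bracket's pin clearly stands out: head at (88,53) with its shank visible. The right one's head at (472,138) is flush. The mallet's red top is at (272,45), on the stand whose pegs are at (224,37), (291,13), (309,81) and (246,102). Measuring now.

```bash
cat >> h.py <<'E'
def blobs(m,mn):
    n,l,s,c=cv2.connectedComponentsWithStats(m);return [(c[i],s[i,4],(l==i).astype(np.uint8)) for i in range(1,n) if s[i,4]>=mn]
def rect(m):
    cs,_=cv2.findContours(m,0,2); return cv2.boxPoints(cv2.minAreaRect(max(cs,key=cv2.contourArea)))
E
python3 - <<'E'
from h import *
b=cv2.imread('pics/w1.png');h=cv2.cvtColor(b,cv2.COLOR_BGR2HSV);C=cam('wrist');T=cam('top')
print('red px',[h[r,272].tolist() for r in range(28,66,3)])
for v in(120,180,210):
    m=cv2.inRange(h,(0,150,v),(5,255,255))|cv2.inRange(h,(174,150,v),(180,255,255));m[:,:200]=0
    for c,a,k in blobs(m,60):
        p=onz(C,rect(k),124);e=p[1]-p[0];f=p[2]-p[1]
        print('red',v,c.round(1),a,p.mean(0).round(1),np.linalg.norm(e).round(1),np.linalg.norm(f).round(1),np.degrees(np.arctan2(e[1],e[0])).round(1))
# stand pegs (top z=28)
m=cv2.inRange(h,(12,40,150),(30,200,255))[0:115,210:320]
br=cv2.inRange(h,(0,60,20),(20,255,140))
for c,a,k in blobs(br,800): print('brown',c.round(1),a, onz(C,rect(k),12).round(1)[:,:2].tolist())
g=h[...,2]
for s in((224,37),(291,13),(309,81),(246,102)):
    x,y=s;w=b[max(y-8,0):y+9,x-8:x+9].astype(int);mm=((w[...,1]>130)).astype(np.uint8)
    bl=blobs(mm,8); bl=[q for q in bl if np.hypot(*(q[0]-[8,y-max(y-8,0)]))<4]
    print('peg',[(q[0]+[x-8,max(y-8,0)],q[1],onz(C,q[0]+[x-8,max(y-8,0)],28)[0].round(1)) for q in bl])
o=cv2.inRange(h,(5,150,150),(20,255,255))
for c,a,k in blobs(o,60):
    for img,pt in((88,(152.1,215.1)),(472,(328,201.9))):
        if abs(c[0]-img)<15:
            print('pin',c.round(1),a,'z95',onz(C,c,92)[0].round(1),'z78',onz(C,c,78)[0].round(1),'tri',tri([C,T],[c,pt]).round(1))
bl=cv2.inRange(h,(95,100,40),(125,255,255));bl[:,250:]=0
for c,a,k in blobs(bl,900): print('blue',c,rect(k).round().tolist())
print('screws',onz(C,[(76,100),(131.5,118),(403,176.5),(452,185)],8).round(1).tolist())
E
```

```text
red px [[12, 188, 118], [13, 191, 112], [3, 252, 192], [3, 214, 204], [2, 206, 204], [3, 203, 204], [3, 198, 204], [3, 194, 204], [3, 191, 204], [3, 190, 205], [2, 255, 179], [15, 164, 67], [17, 154, 68]]
red 120 [272.   46.1] 655 [568.5  51.7 124. ] 27.5 27.6 -68.6
red 180 [272.3  45.8] 552 [569.1  51.7 124. ] 25.1 25.3 -69.1
brown [242.2 181.9] 21224 [[-25.8, 112.8], [623.1, 173.6], [656.7, -5.3], [13.6, -156.5]]
brown [ 25.6 143.5] 1292 [[423.0, 453.8], [446.6, 390.4], [233.9, 338.9], [201.6, 408.4]]
brown [101.1 371.6] 813 [[-106.4, 269.9], [-68.2, 172.4], [-160.5, 161.5], [-203.7, 265.0]]
peg [(array([224. ,  36.5]), np.int32(56), array([576.8, 119.4,  28. ]))]
peg [(array([289.56603774,  12.54716981]), np.int32(53), array([633.4,  41.9,  28. ]))]
peg [(array([309.125     ,  81.35416667]), np.int32(48), array([555.8, -14.6,  28. ]))]
peg []
pin [83.5 53.2] 203 z95 [501.3 273.6  92. ] z78 [501.  281.7  78. ] tri [501.5 275.1  89.6]
pin [472.8 138.3] 153 z95 [ 553.3 -243.8   92. ] z78 [ 554.8 -254.7   78. ] tri [ 554.2 -251.6   82. ]
blue [107.70591176  53.3432071 ] [[57.0, 0.0], [166.0, 0.0], [166.0, 124.0], [57.0, 124.0]]
screws [[427.0, 323.4, 8.0], [424.6, 230.9, 8.0], [465.8, -221.7, 8.0], [478.9, -313.4, 8.0]]
```

Emit:
{"fn": "servo_tool", "kwargs": {"motion": [{"tx":2.2,"ty":0.4,"tz":-1,"rx":0,"ry":0,"rz":0.011},{"tx":3.3,"ty":0.6,"tz":-2,"rx":0,"ry":0,"rz":0.022},{"tx":3.3,"ty":0.5,"tz":-3,"rx":0,"ry":0,"rz":0.022},{"tx":2.8,"ty":0.4,"tz":-4,"rx":0,"ry":0,"rz":0.011},{"tx":1.7,"ty":0.3,"tz":-4,"rx":0,"ry":0,"rz":0},{"tx":0,"ty":0,"tz":-1,"rx":0,"ry":0,"rz":0},{"tx":0,"ty":0,"tz":0,"rx":0,"ry":0,"rz":0},{"tx":0,"ty":0,"tz":0,"rx":0,"ry":0,"rz":0}], "claw": 1}}

```text
time_s: 2.78
eef_pos: [568.2, 50.1, 183.7]
ee_rot: [[0.934, 0.357, 0.003], [0.357, -0.934, 0.0], [0.003, 0.001, -1.0]]
contact_force: [-0.1, -0.4, 1.3]
opening: 85.3
grip_force: 0.0
```

```bash
python3 - <<'E'
from h import *
w=env.get_image('wrist');b=w[...,::-1].copy();cv2.imwrite('pics/w2.png',b)
h=cv2.cvtColor(b,cv2.COLOR_BGR2HSV);C=cam('wrist');s=env.observe()
print(s['eef_pos'].round(1),np.degrees(np.arctan2(s['ee_rot'][1,0],s['ee_rot'][0,0])))
m=cv2.inRange(h,(0,130,185),(5,255,255))
for c,a,k in blobs(m,200):
    p=onz(C,rect(k),124);e=p[1]-p[0];f=p[2]-p[1]
    print('red',c.round(1),a,p.mean(0).round(1),np.linalg.norm(e).round(1),np.linalg.norm(f).round(1),np.degrees(np.arctan2(e[1],e[0])).round(1))
E
```

```text
[568.3  50.2 183.7] 20.94292674677352
```

View pics/w2.png

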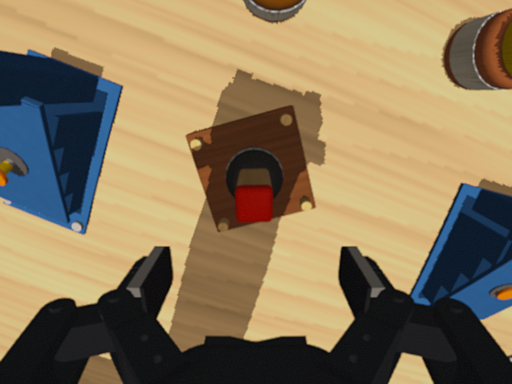

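The mallet's red top is at (254,203), square to the fingers and centred between them (pads at about columns 157 and 352). Descending to grip.

Emit:
{"fn": "servo_tool", "kwargs": {"motion": [{"tx":0,"ty":0.1,"tz":-2,"rx":0,"ry":0,"rz":0},{"tx":0,"ty":0,"tz":-3,"rx":0,"ry":0,"rz":0},{"tx":0,"ty":0,"tz":-3,"rx":0,"ry":0,"rz":0},{"tx":0,"ty":0,"tz":-2,"rx":0,"ry":0,"rz":0},{"tx":0,"ty":0,"tz":-0.4,"rx":0,"ry":0,"rz":0},{"tx":0,"ty":0,"tz":0,"rx":0,"ry":0,"rz":0},{"tx":0,"ty":0,"tz":0,"rx":0,"ry":0,"rz":0}], "claw": 1}}

```text
time_s: 3.7
eef_pos: [568.9, 51.5, 78.8]
ee_rot: [[0.934, 0.358, 0.002], [0.358, -0.934, 0.0], [0.002, 0.001, -1.0]]
contact_force: [0.8, 0.3, -0.1]
opening: 85.2
grip_force: 0.0
```

Emit:
{"fn": "servo_tool", "kwargs": {"motion": [{"tx":0,"ty":0,"tz":0,"rx":0,"ry":0,"rz":0},{"tx":0,"ty":0,"tz":0,"rx":0,"ry":0,"rz":0},{"tx":0,"ty":0,"tz":0,"rx":0,"ry":0,"rz":0},{"tx":0,"ty":0,"tz":0,"rx":0,"ry":0,"rz":0},{"tx":0,"ty":0,"tz":0,"rx":0,"ry":0,"rz":0},{"tx":0,"ty":0,"tz":0,"rx":0,"ry":0,"rz":0},{"tx":0,"ty":0,"tz":0,"rx":0,"ry":0,"rz":0},{"tx":0,"ty":0,"tz":0,"rx":0,"ry":0,"rz":0}], "claw": 0}}

```text
time_s: 4.7
eef_pos: [568.2, 51.4, 77.5]
ee_rot: [[0.934, 0.358, 0.001], [0.358, -0.934, -0.0], [0.0, 0.0, -1.0]]
contact_force: [0.1, -1.1, 3.6]
opening: 27.0
grip_force: 59.6
```

Emit:
{"fn": "servo_tool", "kwargs": {"motion": [{"tx":0,"ty":0,"tz":1,"rx":0,"ry":0,"rz":0},{"tx":0,"ty":0,"tz":2,"rx":0,"ry":0,"rz":0},{"tx":0,"ty":0,"tz":3,"rx":0,"ry":0,"rz":0},{"tx":0,"ty":0,"tz":3,"rx":0,"ry":0,"rz":0},{"tx":0,"ty":0,"tz":3,"rx":0,"ry":0,"rz":0},{"tx":-1.0,"ty":1.5,"tz":2,"rx":0,"ry":-0.03,"rz":0},{"tx":-1.5,"ty":2.5,"tz":1,"rx":0,"ry":-0.05,"rz":0},{"tx":-1.9,"ty":3.2,"tz":0,"rx":0,"ry":-0.08,"rz":0},{"tx":-2,"ty":3.3,"tz":0,"rx":0,"ry":-0.08,"rz":0},{"tx":-2,"ty":3.3,"tz":0,"rx":0,"ry":-0.08,"rz":0},{"tx":-2,"ty":3.3,"tz":0,"rx":0,"ry":-0.08,"rz":0},{"tx":-1.5,"ty":2.7,"tz":0,"rx":0,"ry":-0.07,"rz":0},{"tx":-1,"ty":1.7,"tz":-0.8,"rx":0,"ry":-0.034,"rz":0},{"tx":-0.5,"ty":0.9,"tz":-0.9,"rx":0,"ry":-0.02,"rz":0},{"tx":0,"ty":0,"tz":0,"rx":0,"ry":0,"rz":0},{"tx":0,"ty":0,"tz":0,"rx":0,"ry":0,"rz":0}], "claw": 0}}

```text
time_s: 6.7
eef_pos: [469.2, 205.4, 210.3]
ee_rot: [[0.767, 0.415, 0.489], [0.444, -0.894, 0.061], [0.462, 0.171, -0.87]]
contact_force: [1.1, 0.1, -4.2]
opening: 27.3
grip_force: 59.8
```

```bash
python3 - <<'E'
from h import *
w=env.get_image('wrist');b=w[...,::-1].copy();cv2.imwrite('pics/w3.png',b)
h=cv2.cvtColor(b,cv2.COLOR_BGR2HSV);C=cam('wrist');s=env.observe()
print(s['eef_pos'].round(1),s['ee_rot'].round(3).tolist(),s['joints'].round(2),s['contact_force'].round(1))
print(proj(C,[[501.8,275.1,91.9],[513.3,275,72],[427,323.4,8],[424.6,231,8]]).round(1))
o=cv2.inRange(h,(5,150,150),(20,255,255))
for c,a,k in blobs(o,80): print(c.round(1),a,onz(C,c,90)[0].round(1))
E
```

```text
[469.5 205.5 210.6] [[0.767, 0.414, 0.49], [0.444, -0.894, 0.061], [0.463, 0.171, -0.87]] [ 0.52 -0.28 -0.58  0.8  -0.19  3.14] [ 0.2 -0.2 -3.6]
[[183.6 184.1]
 [190.3 178.2]
 [122.3 235.5]
 [192.1 271. ]]
[184.1 184.1] 375 [502.3 275.   90. ]
[340.2 211.5] 97 [548.1 120.4  90. ]
[335.4 221.3] 94 [536.3 121.4  90. ]
[334.7 229.6] 99 [528.1 118.9  90. ]
[340.9 239.1] 99 [522. 109.  90.]
```

View pics/w3.png

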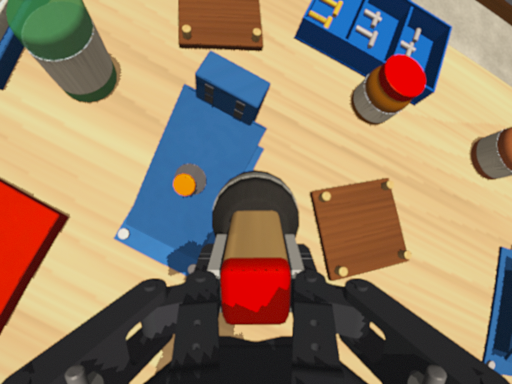

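The pin head is at (184,184), matching my estimate (502,275,90). The mallet is held firm and straight. Joint 6 hit its limit, so I'll add some turn about the handle axis, which is harmless because the foot is round.

```bash
cat >> h.py <<'E'
from scipy.spatial.transform import Rotation as Ro
def des(yaw,tilt=True):
    y=np.radians(yaw); B=np.array([[np.cos(y),np.sin(y),0],[np.sin(y),-np.cos(y),0],[0,0,-1.]])
    ax=[-0.009*0.5236,-0.5236,0]
    return (Ro.from_rotvec(ax).as_matrix() if tilt else np.eye(3))@B
def turn(D): return Ro.from_matrix(D@np.array(env.observe()['ee_rot']).T).as_rotvec()
E
python3 - <<'E'
from h import *
for y in(46,56,66): print(y,turn(des(y)).round(3),des(y)[:,2].round(3))
E
```

```text
46 [-0.226 -0.021  0.266] [ 0.5   -0.004 -0.866]
56 [-0.312 -0.025  0.418] [ 0.5   -0.004 -0.866]
66 [-0.397 -0.03   0.57 ] [ 0.5   -0.004 -0.866]
```

Emit:
{"fn": "servo_tool", "kwargs": {"motion": [{"tx":-0.2,"ty":0.3,"tz":0,"rx":-0.052,"ry":-0.004,"rz":0.07},{"tx":-0.5,"ty":1.0,"tz":0,"rx":-0.052,"ry":-0.004,"rz":0.07},{"tx":-0.7,"ty":1.4,"tz":0,"rx":-0.052,"ry":-0.004,"rz":0.07},{"tx":-0.7,"ty":1.4,"tz":0,"rx":-0.052,"ry":-0.004,"rz":0.07},{"tx":-0.7,"ty":1.4,"tz":0,"rx":-0.052,"ry":-0.004,"rz":0.07},{"tx":-0.5,"ty":1.0,"tz":0,"rx":-0.052,"ry":-0.005,"rz":0.068},{"tx":-0.2,"ty":0.5,"tz":0,"rx":0,"ry":0,"rz":0},{"tx":0,"ty":0,"tz":0,"rx":0,"ry":0,"rz":0},{"tx":0,"ty":0,"tz":0,"rx":0,"ry":0,"rz":0}], "claw": 0}}

```text
time_s: 7.88
eef_pos: [434.6, 275.2, 210.3]
ee_rot: [[0.486, 0.717, 0.5], [0.829, -0.559, -0.005], [0.276, 0.417, -0.866]]
contact_force: [0.3, -0.2, -4.3]
opening: 27.5
grip_force: 59.9
```

```bash
python3 - <<'E'
from h import *
s=env.observe();print(s['eef_pos'].round(1),s['joints'].round(2),s['contact_force'].round(1),s['ee_rot'][:,2].round(3),turn(des(56)).round(3))
C=cam('wrist');w=env.get_image('wrist');b=w[...,::-1].copy();cv2.imwrite('pics/w4.png',b)
h=cv2.cvtColor(b,cv2.COLOR_BGR2HSV)
p=np.array([501.8,275.1,91.9]);z=s['ee_rot'][:,2];v=p-s['eef_pos'];print('along',v@z,'lateral',(v-(v@z)*z).round(1))
# mallet red top in hand
m=cv2.inRange(h,(0,130,185),(5,255,255))
for c,a,k in blobs(m,500): print('red',c.round(1),a)
print(proj(C,[s['eef_pos']-45*z, s['eef_pos']+66*z]).round(1))
E
```

```text
[434.6 275.2 210.3] [ 0.77 -0.21 -0.52  0.88 -0.36  2.86] [ 0.3 -0.2 -4.3] [ 0.5   -0.005 -0.866] [-0.    -0.     0.001]
along 136.15774749891344 lateral [-0.8  0.6 -0.5]
red [ 35.6 119.3] 10846
red [435.6 174.7] 679
red [253.1 277.5] 1122
[[256.2 303.5]
 [255.8 206.6]]
```

View pics/w4.png

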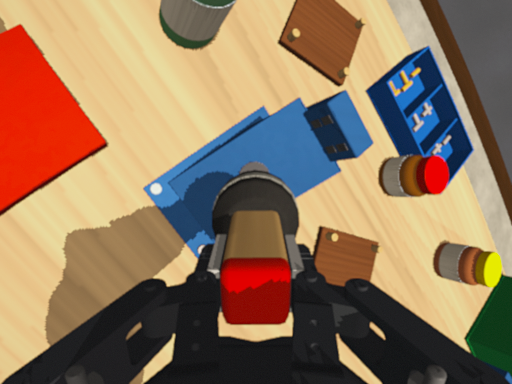

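The mallet is lined up within about 1 mm of the pin axis, square to the plate, and about 70 mm off. The view is clear apart from the pin head peeking out at (256,168). Approaching along the axis.

Emit:
{"fn": "servo_tool", "kwargs": {"motion": [{"tx":0.5,"ty":0.1,"tz":-0.87,"rx":0,"ry":0,"rz":0},{"tx":0.8,"ty":0,"tz":-1.39,"rx":0,"ry":0,"rz":0},{"tx":0.8,"ty":0,"tz":-1.39,"rx":0,"ry":0,"rz":0},{"tx":0.6,"ty":0,"tz":-1.04,"rx":0,"ry":0,"rz":0},{"tx":0.3,"ty":0,"tz":-0.52,"rx":0,"ry":0,"rz":0},{"tx":0,"ty":0,"tz":0,"rx":0,"ry":0,"rz":0},{"tx":0,"ty":0,"tz":0,"rx":0,"ry":0,"rz":0}], "claw": 0}}

```text
time_s: 8.8
eef_pos: [464.5, 276.8, 158.7]
ee_rot: [[0.485, 0.717, 0.5], [0.83, -0.558, -0.004], [0.276, 0.417, -0.866]]
contact_force: [0.0, -0.0, -3.1]
opening: 27.3
grip_force: 59.9
```

Emit:
{"fn": "servo_tool", "kwargs": {"motion": [{"tx":0.1,"ty":0,"tz":-0.173,"rx":0,"ry":0,"rz":0},{"tx":0.1,"ty":0,"tz":-0.173,"rx":0,"ry":0,"rz":0},{"tx":0.1,"ty":0,"tz":-0.173,"rx":0,"ry":0,"rz":0},{"tx":0.1,"ty":0,"tz":-0.173,"rx":0,"ry":0,"rz":0},{"tx":0.1,"ty":0,"tz":-0.173,"rx":0,"ry":0,"rz":0},{"tx":0.1,"ty":0,"tz":-0.173,"rx":0,"ry":0,"rz":0},{"tx":0.1,"ty":0,"tz":-0.173,"rx":0,"ry":0,"rz":0},{"tx":0,"ty":0,"tz":0,"rx":0,"ry":0,"rz":0}], "claw": 0}}

```text
time_s: 9.8
eef_pos: [471.2, 276.5, 146.7]
ee_rot: [[0.485, 0.718, 0.5], [0.83, -0.558, -0.004], [0.276, 0.417, -0.866]]
contact_force: [-7.6, -1.5, 4.1]
opening: 27.6
grip_force: 61.4
```

Emit:
{"fn": "servo_tool", "kwargs": {"motion": [{"tx":0.075,"ty":0,"tz":-0.13,"rx":0,"ry":0,"rz":0},{"tx":0.075,"ty":0,"tz":-0.13,"rx":0,"ry":0,"rz":0},{"tx":0.075,"ty":0,"tz":-0.13,"rx":0,"ry":0,"rz":0},{"tx":0.075,"ty":0,"tz":-0.13,"rx":0,"ry":0,"rz":0},{"tx":0,"ty":0,"tz":0,"rx":0,"ry":0,"rz":0}], "claw": 0}}

```text
time_s: 10.42
eef_pos: [474.2, 276.3, 141.4]
ee_rot: [[0.485, 0.717, 0.5], [0.83, -0.558, -0.005], [0.275, 0.417, -0.866]]
contact_force: [-5.4, -2.7, 3.9]
opening: 27.4
grip_force: 61.3
```

Emit:
{"fn": "servo_tool", "kwargs": {"motion": [{"tx":0.075,"ty":0,"tz":-0.13,"rx":0,"ry":0,"rz":0},{"tx":0.075,"ty":0,"tz":-0.13,"rx":0,"ry":0,"rz":0},{"tx":0,"ty":0,"tz":0,"rx":0,"ry":0,"rz":0}], "claw": 0}}

```text
time_s: 10.8
eef_pos: [475.8, 276.3, 138.3]
ee_rot: [[0.485, 0.717, 0.5], [0.83, -0.558, -0.005], [0.275, 0.417, -0.866]]
contact_force: [-3.4, -1.6, -0.1]
opening: 27.6
grip_force: 60.5
```

Emit:
{"fn": "servo_tool", "kwargs": {"motion": [{"tx":0.05,"ty":0,"tz":-0.087,"rx":0,"ry":0,"rz":0},{"tx":0.05,"ty":0,"tz":-0.087,"rx":0,"ry":0,"rz":0},{"tx":0,"ty":0,"tz":0,"rx":0,"ry":0,"rz":0}], "claw": 0}}

```text
time_s: 11.18
eef_pos: [476.9, 276.8, 136.2]
ee_rot: [[0.485, 0.718, 0.499], [0.83, -0.558, -0.004], [0.276, 0.416, -0.866]]
contact_force: [-0.5, -0.6, -3.9]
opening: 27.2
grip_force: 60.1
```

Emit:
{"fn": "servo_tool", "kwargs": {"motion": [{"tx":0.05,"ty":0,"tz":-0.087,"rx":0,"ry":0,"rz":0},{"tx":0,"ty":0,"tz":0,"rx":0,"ry":0,"rz":0}], "claw": 0}}

```text
time_s: 11.42
eef_pos: [477.4, 276.7, 135.5]
ee_rot: [[0.485, 0.718, 0.5], [0.83, -0.558, -0.004], [0.276, 0.417, -0.866]]
contact_force: [1.3, -0.2, -3.5]
opening: 27.2
grip_force: 60.2
```

Emit:
{"fn": "servo_tool", "kwargs": {"motion": [{"tx":0.05,"ty":0,"tz":-0.087,"rx":0,"ry":0,"rz":0},{"tx":0,"ty":0,"tz":0,"rx":0,"ry":0,"rz":0}], "claw": 0}}

```text
time_s: 11.68
eef_pos: [477.7, 276.8, 135.5]
ee_rot: [[0.485, 0.718, 0.5], [0.83, -0.558, -0.004], [0.276, 0.417, -0.866]]
contact_force: [-5.9, -0.5, 3.4]
opening: 27.1
grip_force: 61.3
```

Emit:
{"fn": "servo_tool", "kwargs": {"motion": [{"tx":0.045,"ty":0,"tz":-0.08,"rx":0,"ry":0,"rz":0},{"tx":0,"ty":0,"tz":0,"rx":0,"ry":0,"rz":0}], "claw": 0}}

```text
time_s: 11.92
eef_pos: [477.9, 276.9, 135.5]
ee_rot: [[0.484, 0.718, 0.5], [0.83, -0.558, -0.003], [0.277, 0.417, -0.866]]
contact_force: [-12.4, -2.1, 10.1]
opening: 27.2
grip_force: 62.4
```

Emit:
{"fn": "servo_tool", "kwargs": {"motion": [{"tx":0.01,"ty":0,"tz":-0.01,"rx":0,"ry":0,"rz":0},{"tx":0,"ty":0,"tz":0,"rx":0,"ry":0,"rz":0},{"tx":0,"ty":0,"tz":0,"rx":0,"ry":0,"rz":0}], "claw": 0}}

```text
time_s: 12.3
eef_pos: [477.9, 276.9, 135.4]
ee_rot: [[0.484, 0.718, 0.5], [0.83, -0.558, -0.003], [0.277, 0.417, -0.866]]
contact_force: [-14.7, -3.1, 11.5]
opening: 27.4
grip_force: 62.4
```

Emit:
{"fn": "servo_tool", "kwargs": {"motion": [{"tx":0,"ty":0,"tz":0,"rx":0,"ry":0,"rz":0},{"tx":0,"ty":0,"tz":0,"rx":0,"ry":0,"rz":0},{"tx":0,"ty":0,"tz":0,"rx":0,"ry":0,"rz":0},{"tx":0,"ty":0,"tz":0,"rx":0,"ry":0,"rz":0},{"tx":0,"ty":0,"tz":0,"rx":0,"ry":0,"rz":0}], "claw": 0}}

```text
time_s: 12.92
eef_pos: [477.9, 276.9, 135.4]
ee_rot: [[0.484, 0.718, 0.5], [0.83, -0.558, -0.003], [0.277, 0.417, -0.866]]
contact_force: [-15.1, -3.2, 11.3]
opening: 27.7
grip_force: 62.4
```

About 20 N was held for roughly 1 s. Withdrawing along the axis, then I'll check the pin.

Emit:
{"fn": "servo_tool", "kwargs": {"motion": [{"tx":-0.2,"ty":0,"tz":0.35,"rx":0,"ry":0,"rz":0},{"tx":-0.5,"ty":0,"tz":0.87,"rx":0,"ry":0,"rz":0},{"tx":-1,"ty":0,"tz":1.73,"rx":0,"ry":0,"rz":0},{"tx":-1,"ty":0,"tz":1.73,"rx":0,"ry":0,"rz":0},{"tx":-1,"ty":0,"tz":2,"rx":0,"ry":0,"rz":0},{"tx":0,"ty":-1,"tz":2,"rx":0,"ry":0,"rz":0},{"tx":0,"ty":-3,"tz":1,"rx":0,"ry":0,"rz":0},{"tx":0,"ty":-3,"tz":0,"rx":0,"ry":0,"rz":0},{"tx":0,"ty":-1,"tz":0,"rx":0,"ry":0,"rz":0},{"tx":0,"ty":0,"tz":0,"rx":0,"ry":0,"rz":0}], "claw": 0}}

```text
time_s: 14.18
eef_pos: [441.4, 196.2, 230.9]
ee_rot: [[0.486, 0.717, 0.5], [0.829, -0.559, -0.005], [0.276, 0.417, -0.866]]
contact_force: [0.5, -0.8, -3.0]
opening: 27.5
grip_force: 60.1
```

```bash
python3 - <<'E'
from h import *
C=cam('wrist');w=env.get_image('wrist');b=w[...,::-1].copy();cv2.imwrite('pics/w5.png',b)
h=cv2.cvtColor(b,cv2.COLOR_BGR2HSV);s=env.observe()
print(s['joints'].round(2))
print('exp home',proj(C,[[509.8,275.1,78]]).round(1),'out',proj(C,[[501.8,275.1,91.9]]).round(1))
for c,a,k in blobs(cv2.inRange(h,(5,150,150),(20,255,255)),80): print(c.round(1),a,onz(C,c,78)[0].round(1))
print('turn upright',turn(des(40,False)).round(3),turn(des(56,False)).round(3))
E
```

```text
[ 0.59 -0.32 -0.55  0.89 -0.29  2.69]
exp home [[199.3 121.4]] out [[196.4 122.7]]
[198.5 122.2] 338 [508.6 274.9  78. ]
[442.7 237.5] 199 [741.6 -96.6  78. ]
turn upright [ 0.078  0.519 -0.272] [0.004 0.523 0.   ]
```

View pics/w5.png

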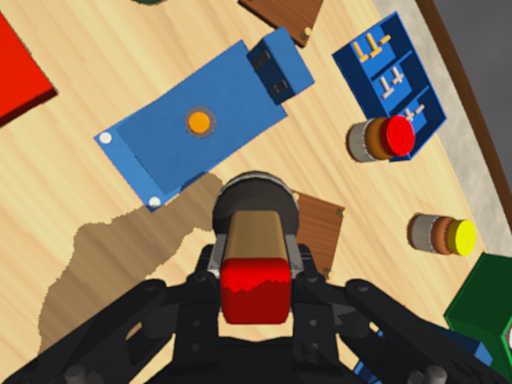

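The pin sits flush at (199,122), matching the predicted home position, with its shank hidden. Taking the mallet back to its stand.

Emit:
{"fn": "servo_tool", "kwargs": {"motion": [{"tx":0.5,"ty":-0.9,"tz":0,"rx":0,"ry":0.033,"rz":0},{"tx":1.5,"ty":-2,"tz":0,"rx":0,"ry":0.07,"rz":0},{"tx":2,"ty":-2.5,"tz":0,"rx":0,"ry":0.08,"rz":0},{"tx":2,"ty":-2.5,"tz":0,"rx":0,"ry":0.08,"rz":0},{"tx":2,"ty":-2.5,"tz":0,"rx":0,"ry":0.08,"rz":0},{"tx":2,"ty":-2,"tz":-1,"rx":0,"ry":0.08,"rz":0},{"tx":1.5,"ty":-1.2,"tz":-2,"rx":0,"ry":0.07,"rz":0},{"tx":1,"ty":-0.8,"tz":-2,"rx":0,"ry":0.03,"rz":0},{"tx":0,"ty":0,"tz":-2,"rx":0,"ry":0,"rz":0},{"tx":0,"ty":0,"tz":-1,"rx":0,"ry":0,"rz":0},{"tx":0,"ty":0,"tz":0,"rx":0,"ry":0,"rz":0},{"tx":0,"ty":0,"tz":0,"rx":0,"ry":0,"rz":0}], "claw": 0}}

```text
time_s: 15.72
eef_pos: [566.8, 53.0, 151.7]
ee_rot: [[0.557, 0.83, 0.002], [0.83, -0.557, -0.005], [-0.003, 0.004, -1.0]]
contact_force: [-0.3, 0.1, -2.9]
opening: 27.8
grip_force: 60.4
```

```bash
python3 - <<'E'
from h import *
s=env.observe();print(s['joints'].round(2),s['eef_pos'].round(1),turn(des(56,False)).round(3))
E
```

```text
[ 0.1   0.22 -0.1   1.25 -0.    2.26] [566.8  53.  151.7] [ 0.005  0.002 -0.002]
```

Lowering to just above the board (TCP at about 80), then inching down.

Emit:
{"fn": "servo_tool", "kwargs": {"motion": [{"tx":0,"ty":0,"tz":-1.5,"rx":0.005,"ry":0.002,"rz":0},{"tx":0,"ty":0,"tz":-2.5,"rx":0,"ry":0,"rz":0},{"tx":0,"ty":0,"tz":-2,"rx":0,"ry":0,"rz":0},{"tx":0,"ty":0,"tz":-1,"rx":0,"ry":0,"rz":0},{"tx":0,"ty":0,"tz":0,"rx":0,"ry":0,"rz":0},{"tx":0,"ty":0,"tz":0,"rx":0,"ry":0,"rz":0}], "claw": 0}}

```text
time_s: 16.48
eef_pos: [567.0, 52.6, 81.5]
ee_rot: [[0.558, 0.83, -0.0], [0.83, -0.558, 0.001], [0.0, -0.001, -1.0]]
contact_force: [-0.3, 0.5, -4.0]
opening: 27.7
grip_force: 60.4
```

Emit:
{"fn": "servo_tool", "kwargs": {"motion": [{"tx":0,"ty":0,"tz":-0.1,"rx":0,"ry":0,"rz":0},{"tx":0,"ty":0,"tz":-0.1,"rx":0,"ry":0,"rz":0},{"tx":0,"ty":0,"tz":0,"rx":0,"ry":0,"rz":0}], "claw": 0}}

```text
time_s: 16.85
eef_pos: [566.5, 52.6, 78.7]
ee_rot: [[0.558, 0.83, -0.002], [0.83, -0.558, 0.0], [-0.001, -0.002, -1.0]]
contact_force: [0.7, 0.3, -3.7]
opening: 27.3
grip_force: 60.4
```

Emit:
{"fn": "servo_tool", "kwargs": {"motion": [{"tx":0,"ty":0,"tz":-0.1,"rx":0,"ry":0,"rz":0},{"tx":0,"ty":0,"tz":0,"rx":0,"ry":0,"rz":0},{"tx":0,"ty":0,"tz":0,"rx":0,"ry":0,"rz":0}], "claw": 0}}

```text
time_s: 17.23
eef_pos: [566.4, 52.6, 77.6]
ee_rot: [[0.558, 0.83, -0.002], [0.83, -0.558, 0.0], [-0.001, -0.002, -1.0]]
contact_force: [0.4, -0.8, -1.9]
opening: 27.2
grip_force: 60.7
```

Touching lightly, so releasing and then rising straight up.

Emit:
{"fn": "servo_tool", "kwargs": {"motion": [{"tx":0,"ty":0,"tz":-0.03,"rx":0,"ry":0,"rz":0},{"tx":0,"ty":0,"tz":0,"rx":0,"ry":0,"rz":0}], "claw": 0}}

```text
time_s: 17.48
eef_pos: [566.4, 52.6, 77.6]
ee_rot: [[0.558, 0.83, -0.002], [0.83, -0.558, 0.0], [-0.001, -0.002, -1.0]]
contact_force: [-1.2, -1.0, -0.6]
opening: 27.3
grip_force: 60.8
```

Emit:
{"fn": "servo_tool", "kwargs": {"motion": [{"tx":0,"ty":0,"tz":0,"rx":0,"ry":0,"rz":0},{"tx":0,"ty":0,"tz":0,"rx":0,"ry":0,"rz":0},{"tx":0,"ty":0,"tz":0,"rx":0,"ry":0,"rz":0},{"tx":0,"ty":0,"tz":0,"rx":0,"ry":0,"rz":0},{"tx":0,"ty":0,"tz":0,"rx":0,"ry":0,"rz":0},{"tx":0,"ty":0,"tz":0,"rx":0,"ry":0,"rz":0},{"tx":0,"ty":0,"tz":0,"rx":0,"ry":0,"rz":0},{"tx":0,"ty":0,"tz":0.5,"rx":0,"ry":0,"rz":0},{"tx":0,"ty":0,"tz":2,"rx":0,"ry":0,"rz":0},{"tx":0,"ty":0,"tz":3,"rx":0,"ry":0,"rz":0},{"tx":0,"ty":0,"tz":3,"rx":0,"ry":0,"rz":0},{"tx":-1,"ty":0,"tz":3,"rx":0,"ry":0,"rz":0},{"tx":-3,"ty":0,"tz":3,"rx":0,"ry":0,"rz":0},{"tx":-3,"ty":0,"tz":1,"rx":0,"ry":0,"rz":0},{"tx":-2,"ty":0,"tz":0,"rx":0,"ry":0,"rz":0},{"tx":0,"ty":0,"tz":0,"rx":0,"ry":0,"rz":0}], "claw": 1}}

```text
time_s: 19.48
eef_pos: [475.7, 52.6, 233.4]
ee_rot: [[0.558, 0.83, -0.0], [0.83, -0.558, 0.001], [0.0, -0.0, -1.0]]
contact_force: [0.6, -0.2, 0.2]
opening: 85.5
grip_force: 0.0
```

```bash
python3 - <<'E'
from h import *
w=env.get_image('wrist');cv2.imwrite('pics/w6.png',w[...,::-1])
E
```

```text
(no output)
```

View pics/w6.png

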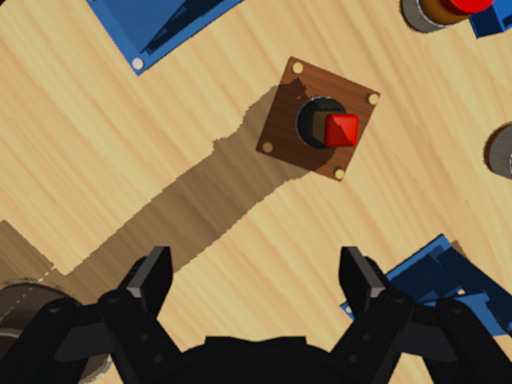

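The mallet stands upright at (322,122), centred between its four pegs, and the gripper is clear. Handing in.

```bash
python3 -c "
from workcell import env
print(env.hand_in())"
```

```text
the job is handed in; nothing more can be done
None
```

The lock pin is home and was seated with about 20 N for roughly a second. The mallet is back upright between the stops of its stand, nothing else was touched, and the job was handed in at about 19.5 s.

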